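# Seat the proud selector knob

### The job

One of the three big selector knobs on the console is standing proud because the key under it has missed its shaft. Turn that knob clockwise (seen from above) until the key drops in and it sits fully home with its nose at the raised rib beside it, then let go. Leave the other two big knobs set as they are.

Things in the scene. Friction and masses are not known exactly. Their poses are not given: they have to be found in the camera images.
- knob_grip (a point): Loose aluminium knob standing proud: skirt 56 mm across, 24 mm high; on it a finger bar 54 mm long, 16 mm wide, flat-sided, 32 mm high. Point: on the axis in the bar, 46 mm above the underside, 22 mm above the skirt, 10 mm below the top. x runs along the bar to the pointed nose (black line on top), z up. Starts 37 to 57 degrees anticlockwise of home, 12 mm too high, turning freely, 2.5 mm play.
- shaft (a point): Fixed shaft under the proud knob: its axis at the console's flat black top, 60 mm above the table. x points to the raised rib (12 x 4 x 4 mm, 41 mm from the axis), where the nose belongs; z up. Home, knob_grip is 46 mm above this point; proud, 58. Within 10 degrees of home the key can drop 12 mm, by a push of a few newtons or, released, by its weight; it then turns at most some 17 degrees.
- other_one_nose (a point): Top of the nose of one of the other two big knobs, same shape and size, seated: 56 mm above the console's top, 28 mm from that knob's axis; x points outwards along its bar. It points at its own rib or up to 52 degrees clockwise of it, turns stiffly (0.08 N m) and must stay as set. The three knobs stand in a row, 125 mm apart, in any order.
- other_two_nose (a point): The same point on the other seated big knob, which must also stay as set.
Things that resemble listed ones, but are neither listed nor needed, are in the scene too. What is shaped like the part that bears knob_grip but brown or turquoise is not meant.

How it is judged:
By the outcome, as a careful person would: the job done as asked, in the order asked, and still so for the second after the job is handed in, with the robot touching nothing.
It also fails if it takes over 32 s, if anything falls off the work surface, if the arm or the gripper's body presses on something with over 40 N, if the wrist force passes 120 N, or if a joint passes its speed limit or range.

### The arm

A 6-joint arm with a two-finger parallel gripper is mounted at the origin on the work surface. World frame = base frame: x ahead of the robot, y to its left, z up, the work surface at z = 0. Lengths are in m, angles in rad, forces in N, time in s.
With the tool pointing down it reaches from about 0.375 to 0.975 m from the base axis. Payload 3.8 kg.
Tool frame: the origin (TCP) lies midway between the tips of the shut fingers; the grasp point (between the pads) lies 19 mm behind it; z points along the fingers, y is the line along which they close (so a half turn about z gives the same grasp; the last joint's range is limited). The gripper opens to 85 mm and grips with 20 to 120 N. Pads are 22 mm wide; open, the fingers measure 114 mm over their backs; the gripper's body (76 mm by 85 mm) begins 54 mm behind the grasp point. The pads swing forward as they close: fully open they stand 13 mm farther back than shut.
Start: joints at [-1.208, 0.264, 1.604, -0, 1.274, -0.037], TCP at [0.263, -0.622, 0.231] pointing down, gripper open.
Joint ranges: [-2.63, 2.63], [-0.94, 2.18], [0.31, 2.57], [-1.31, 4.45], [0, 2.66], [-2.55, 2.55]. Speed limits (rad/s): [2.57, 2.57, 3.14, 3.14, 3.14, 3.14].

### API

Orientations are given as a rotation vector (axis times angle).
In Python, from workcell import bot gives the robot as it stands.
- The arm moves only by the tool servo_tool, never from a script. Its argument "series" is a list of rows, each a list of 7 numbers: the shift along the world's x, y, z in units of 0.15 m (1.0 is 0.15 m), then the turn, a rotation vector about the world's x, y, z in units of 180 degrees (1.0 is 180 degrees), then the closure, from 0 (fully open) to 1 (shut). A call has 1 to 20 rows; each row is the pose to reach, as a shift and turn from the pose commanded when the call began, turning the shorter way round; what a row does not reach only later rows make up. A row lasts 1/10 s, in which the tool goes at most 50 mm and 8.59 degrees, less where a joint would pass 70% of its speed; a pose out of reach is approached as far as the arm can. A call with a number of a shift or a turn outside -1 to 1 is refused whole. A call with a gripper value outside its range is refused whole. The fingers move at their own pace and stop on an object; "newtons" is the grip in N (left out, the last holds). Time passes only in rows, so rows that repeat a pose let the fingers close. It gives the time, the measured TCP pose, the force, the opening and the grip force at its end, in the units of the state.
- bot.read_state(): the state, without advancing time (a new reading comes with each control period).
- bot.read_camera(name): name is "scene" or "side" or "wrist"; returns the picture (384x512x3 uint8, red, green, blue); there is no depth.
- bot.camera_info(name): a dict with "vertical_fov" (degrees; the focal length in pixels is half the picture's height over the tangent of half this angle, whatever the lens; pixels are square), "cx", "cy" (the principal point, pixels), "R" (3x3) and "t" (3): a world point X has camera coordinates R X + t. Camera axes: x right, y down, z forward; pixel columns grow to the right and rows downward; lengths in m; the calibration is good to about 2 mm. The wrist camera is an equidistant fisheye: a pixel r from the principal point sees the ray r / f radians off the axis. A picture is of the moment at which its call begins: read the wrist's pose just before it. camera_info takes no time and is no camera call; for the wrist camera it gives the pose at the moment of the call.
- bot.finish_job(): hands the job in; it is judged then, once.
Trained networks look in the newest picture that a camera, given by its name, has taken for a name from the list of things; names that differ only in an ending like _2 or _b are one class to them, and where a whole thing is asked for, a point or a joint stands for the part that bears it (a point fixed in the world has none). Each returns a list of dicts, best first, with "score" (0 to 1); they miss things now and then, are a little off and sometimes report something else, mostly with a low value. They report only what shows in the picture. A call takes as long as a camera call. They do not tell look-alikes from the thing itself.
- bot.recognise(target, camera): "box" ([left, top, right, bottom] as shares, 0 to 1, of the picture: columns of its width, rows of its height, round what is visible of it).
- bot.trace(target, camera): "mask" (384x512 bool, what is visible of it) and "box" ([left, top, right, bottom] as shares, 0 to 1, of the picture: columns of its width, rows of its height, round what is visible of it).
- bot.mark_of(target, camera): "at" ([row, column] as shares, 0 to 1, of the picture: columns of its width, rows of its height: a listed point, or the origin of a listed thing).
The state is a dict: "time": time; "q": joint angles; "joint_vel": joint speeds; "joint_torque": joint torques, N m; "tool_pos": TCP position; "tcp_rot": TCP orientation; "wrist_force": force on the tool from outside, world axes, zero at the start; "torque": the same for the moment, N m; "width": opening from 0.0 (shut) to 1.0 (fully open); "grip_force": force on a finger pad.
Only numpy, scipy, OpenCV 4.12 (cv2) and the standard library are available. Lean on these libraries where they do the work, as an engineer would, in place of code of your own. Each camera call takes 0.05 s, during which the arm holds its last target. There are 200 camera calls.

## Working session

There is one attempt and no reset: what is moved stays moved. The work goes in short steps, Python scripts to look and compute and a tool call to move; the robot and the scene stay as the last step left them, time stands still between calls to the robot, and variables do not carry over. Pictures are saved under pics/ and viewed, at most 10 in all, crops included, and the job is handed in when it is done.

Besides the shell and the picture viewer there is one more tool, called as name([rows], argument=value, ...), one row to a line, values as JSON. servo_tool: Moves the arm, as the interface text tells. Shifts and turns lie within -1 to 1; 1 stands for 0.15 m of shift or 180 degrees of turn. Its arguments: {"type":"object","properties":{"series":{"type":"array","items":{"type":"array","items":{"type":"number"}}},"newtons":{"type":"number"}},"required":["series"]}

```bash
mkdir -p pics; python3 - <<'E'
from workcell import bot
import cv2,numpy as np
ims=[]
for c in ("scene","side"):
    im=bot.read_camera(c); cv2.imwrite(f"pics/{c}0.png",im[:,:,::-1])
    i=bot.camera_info(c); print(c,i)
    for n in ("knob_grip","shaft","other_one_nose","other_two_nose"):
        print(n,[(np.round(np.array(d["at"])*[384,512],1).tolist(),round(d["score"],2)) for d in bot.mark_of(n,c)])
print(bot.read_state())
E
```

```text
scene {'vertical_fov': 54.79772396233814, 'cx': 256.44773612306744, 'cy': 193.56409602885049, 'R': array([[ 0.68803471,  0.72555506, -0.01334515],
       [ 0.48689033, -0.47519204, -0.73289176],
       [-0.53809483,  0.49775734, -0.68021436]]), 't': array([-0.28714171, -0.16227529,  1.03302461])}
knob_grip [([193.2, 298.8], 0.87), ([359.6, 168.6], 0.84), ([151.1, 275.5], 0.79), ([207.6, 166.1], 0.77)]
shaft [([217.2, 296.4], 0.53)]
other_one_nose [([233.7, 240.3], 0.83)]
other_two_nose [([177.3, 360.8], 0.57), ([192.4, 301.3], 0.26)]
side {'vertical_fov': 45.5131641085291, 'cx': 261.8788512356256, 'cy': 195.9980841744319, 'R': array([[ 0.70287904, -0.71089632, -0.02423771],
       [-0.39983163, -0.36668139, -0.84004728],
       [ 0.588299  ,  0.60014263, -0.5419715 ]]), 't': array([-0.35270565,  0.25611692,  0.74664908])}
knob_grip [([254.9, 407.1], 0.97), ([169.1, 264.3], 0.92), ([283.6, 246.0], 0.81), ([211.6, 154.4], 0.79)]
shaft [([192.7, 264.1], 0.36)]
other_one_nose [([191.8, 315.8], 0.72)]
other_two_nose [([150.8, 244.2], 0.61)]
{'time': 0.5, 'q': array([-1.20788330e+00,  2.63908362e-01,  1.60404247e+00, -4.56998082e-06,
        1.27367869e+00, -3.69333103e-02]), 'joint_vel': array([-0.00046069, -0.00089508, -0.00140745,  0.00151106,  0.00039618,
       -0.00126098]), 'joint_torque': array([-5.31018068e-04, -5.14406347e+01, -3.67237329e+01, -1.14608829e-04,
        2.56307139e-03, -1.11931882e-05]), 'tool_pos': array([ 0.26273098, -0.62174804,  0.2312511 ]), 'tcp_rot': array([-3.07898252e+00, -6.23896528e-01,  1.61715617e-05]), 'wrist_force': array([-0.26705078, -0.0185557 ,  0.25499268]), 'torque': array([-0.00096434, -0.01966685, -0.01168712]), 'grip_force': 0.0, 'width': 1.0011443331247956}
```

View pics/scene0.png

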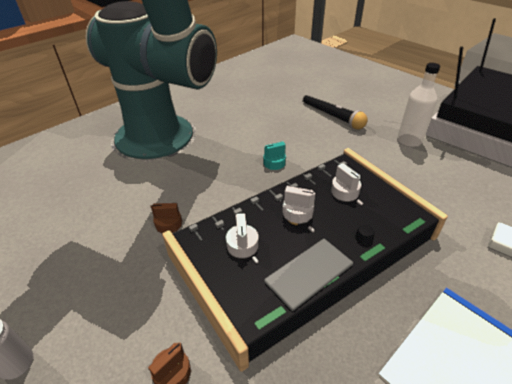

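View pics/side0.png

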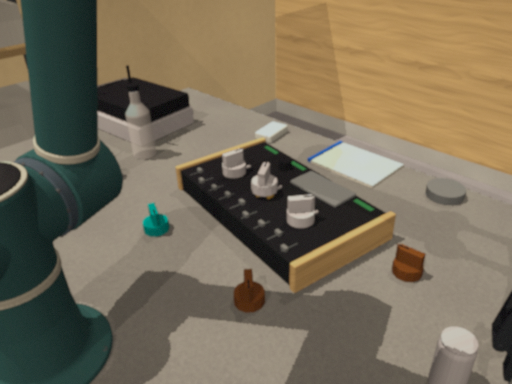

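The pictures show three aluminium knobs on the console, at scene (column, row) (242,240), (299,200) and (347,182). The loose brown knobs at (166,216) and (170,365) and the turquoise one at (275,155) are decoys. The middle knob looks proud, so I'll triangulate it and confirm in one enlarged crop.

```bash
cat > h.py <<'E'
from workcell import bot
import cv2,numpy as np
def P(c):
    i=bot.camera_info(c); f=192/np.tan(np.radians(i["vertical_fov"]/2))
    return np.array([[f,0,i["cx"]],[0,f,i["cy"]],[0,0,1]])@np.c_[i["R"],i["t"]]
def tri(a,b):  # [row,col] in scene, side
    X=cv2.triangulatePoints(P("scene"),P("side"),np.array(a[::-1],float),np.array(b[::-1],float)).ravel(); return X[:3]/X[3]
def proj(c,X):
    p=P(c)@np.append(X,1); return p[:2]/p[2]
def onz(c,rc,z):
    M=P(c); u=np.array([rc[1],rc[0],1.]); A=np.c_[M[:,0],M[:,1],-u]
    return np.linalg.solve(A,-(M[:,2]*z+M[:,3]))[:2]
E
python3 - <<'E'
from h import *
for n,a,b in (("grip",[193.2,298.8],[169.1,264.3]),("grip2",[192.4,301.3],[169.1,264.3]),("shaft",[217.2,296.4],[192.7,264.1]),("n1",[233.7,240.3],[191.8,315.8]),("n2",[177.3,360.8],[150.8,244.2])):
    X=tri(a,b);print(n,X.round(4),(proj("scene",X)-a[::-1]).round(1),(proj("side",X)-b[::-1]).round(1))
for c,rc in (("scene",[193.2,298.8]),("side",[169.1,264.3])): print(onz(c,rc,.118))
for c,rc in (("scene",[217.2,296.4]),("side",[192.7,264.1])): print(onz(c,rc,.06))
a=cv2.imread("pics/scene0.png")[150:270,215:385]; b=cv2.imread("pics/side0.png")[135:240,205:335]
f=lambda x:cv2.resize(x,(800,int(x.shape[0]*800/x.shape[1])),interpolation=cv2.INTER_CUBIC)
a=cv2.resize(a,(425,300),interpolation=2);b=cv2.resize(b,(371,300),interpolation=2)
cv2.imwrite("pics/crop.png",np.hstack([a,b]))
E
```

```text
grip [0.5226 0.0088 0.1215] [ 0.1 -0.2] [0.1 0.1]
grip2 [0.5248 0.0121 0.1205] [-0.3  0.7] [-0.3 -0.3]
shaft [0.5221 0.0096 0.0597] [ 0.5 -1.1] [0.4 0.5]
n1 [ 0.5229 -0.1338  0.1242] [ 0.1 -0.1] [0.1 0.1]
n2 [0.5724 0.1292 0.1097] [-1.2  3.1] [-1.  -1.5]
[0.52049722 0.01122753]
[0.52723535 0.01367529]
[0.52350976 0.00652277]
[0.52254224 0.01144132]
```

View pics/crop.png

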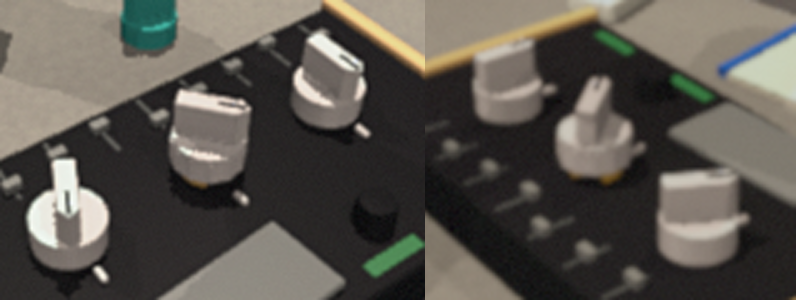

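The crop confirms it. The middle knob stands proud with the brass shaft showing under it, while its neighbours are seated. Its rib is at scene (311,229) and its nose at scene (315,191). Next I work out the angles.

```bash
python3 - <<'E'
from h import *
ax=np.array([.5225,.010])
an=lambda v:(v.round(4),round(np.degrees(np.arctan2(v[1],v[0])),1),round(np.linalg.norm(v)*1e3,1))
print("rib",an(onz("scene",[229,311],.064)-ax),an(onz("side",[186.9,280.3],.064)-ax))
n=onz("scene",[191.2,315],.128);t=onz("scene",[187,287],.128);print("nose",an(n-ax),"tail",an(t-ax),an(n-t))
for k,r in (("left",([257.5,255],)),("right",([202.3,359.6],))): print(k,onz("scene",r[0],.064))
# side top of bar ends
print(an(onz("side",[163,266],.128)-ax))
i=bot.camera_info("wrist");s=bot.read_state();print(i["t"],-i["R"].T@i["t"],i["R"],s["tool_pos"],i["vertical_fov"])
E
```

```text
rib (array([ 0.0423, -0.0095]), np.float64(-12.7), np.float64(43.4)) (array([ 0.038, -0.013]), np.float64(-18.9), np.float64(40.2))
nose (array([0.0215, 0.0175]), np.float64(39.1), np.float64(27.7)) tail (array([-0.0214, -0.0102]), np.float64(-154.4), np.float64(23.7)) (array([0.0429, 0.0277]), np.float64(32.9), np.float64(51.1))
left [ 0.54031822 -0.11889042]
right [0.58595339 0.12366195]
(array([0.0141, 0.0074]), np.float64(27.5), np.float64(15.9))
[-0.67616137 -0.04080312  0.38076085] [ 0.34001194 -0.59024251  0.37395667] [[ 3.89541403e-01 -9.21008921e-01  2.51454000e-04]
 [-8.72576489e-01 -3.68969473e-01  3.20112166e-01]
 [-2.94733382e-01 -1.24916355e-01 -9.47379617e-01]] [ 0.26273098 -0.62174804  0.2312511 ] 65.70646984690485
```

servo_tool([
  [0.346,0.843,0.1,0,0,0,0],
  [0.346,0.843,0.1,0,0,0,0],
  [0.346,0.843,0.1,0,0,0,0],
])

```text
time: 0.8
tool_pos: [0.3152, -0.4933, 0.2464]
tcp_rot: [-3.078, -0.623, -0.001]
wrist_force: [0.8, -0.7, -0.2]
width: 1.0
grip_force: 0.0
```

servo_tool([
  [0.346,0.843,0,0,0,0,0],
  [0.346,0.843,0,0,0,0,0],
  [0.346,0.843,0,0,0,0,0],
])

```text
time: 1.1
tool_pos: [0.3672, -0.3663, 0.2466]
tcp_rot: [-3.079, -0.625, -0.001]
wrist_force: [0.3, -0.6, -1.0]
width: 1.0
grip_force: 0.0
```

servo_tool([
  [0.346,0.843,0,0,0,0,0],
  [0.346,0.843,0,0,0,0,0],
  [0.346,0.843,0,0,0,0,0],
])

```text
time: 1.4
tool_pos: [0.419, -0.2399, 0.2467]
tcp_rot: [3.079, 0.625, 0.002]
wrist_force: [0.1, -1.5, 0.2]
width: 0.999
grip_force: 0.0
```

servo_tool([
  [0.346,0.843,0,0,0,0,0],
  [0.346,0.843,0,0,0,0,0],
  [0.346,0.843,0,0,0,0,0],
])

```text
time: 1.7
tool_pos: [0.471, -0.1134, 0.2468]
tcp_rot: [3.079, 0.626, 0.002]
wrist_force: [0.1, -0.3, -0.7]
width: 1.0
grip_force: 0.0
```

servo_tool([
  [0.346,0.843,0,0,0,0.03,0],
  [0.346,0.843,0,0,0,0.056,0],
  [0.346,0.843,0,0,0,0.056,0],
  [0.346,0.843,0,0,0,0.056,0],
  [0.346,0.843,0,0,0,0.056,0],
])

```text
time: 2.2
tool_pos: [0.5222, 0.0111, 0.2462]
tcp_rot: [3.011, 0.895, -0.001]
wrist_force: [-0.8, -0.1, -0.8]
width: 1.0
grip_force: 0.0
```

```bash
python3 - <<'E'
from h import *
import json
s=bot.read_state();i=bot.camera_info("wrist");im=bot.read_camera("wrist")
np.savez("w1.npz",im=im,R=i["R"],t=i["t"],c=[i["cx"],i["cy"]],f=192/np.tan(np.radians(i["vertical_fov"]/2)))
cv2.imwrite("pics/w1.png",im[:,:,::-1])
print(s["time"],s["tool_pos"],s["tcp_rot"],s["q"])
for n in ("knob_grip","shaft","other_one_nose","other_two_nose"):
    print(n,[(np.round(np.array(d["at"])*[384,512],1).tolist(),round(d["score"],2)) for d in bot.mark_of(n,"wrist")])
E
```

```text
2.2 [0.52222381 0.0111219  0.24624888] [ 3.01086873e+00  8.95308479e-01 -7.69073790e-04] [-2.60209809e-02 -3.58573941e-02  1.90824721e+00 -5.86127461e-04
  1.26953549e+00  9.66885421e-01]
knob_grip [([332.7, 269.8], 0.79), ([258.4, 453.7], 0.64), ([229.3, 97.7], 0.64), ([182.7, 261.6], 0.63)]
shaft []
other_one_nose [([246.2, 368.8], 0.88)]
other_two_nose [([72.2, 182.4], 0.98)]
```

View pics/w1.png

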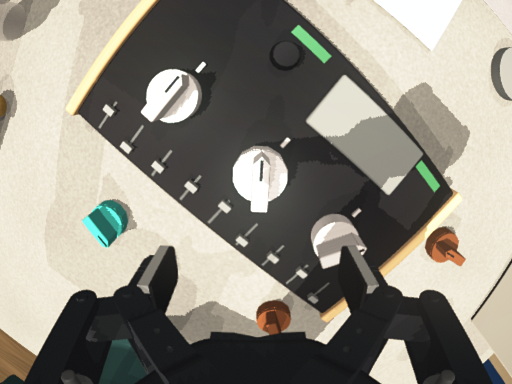

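The wrist view shows the middle knob at (260,178), its nose at (262,150) pointing image-up, its tail at (259,211) and its rib at (285,142). The side ribs are at (201,68) and (356,212).

```bash
cat >> h.py <<'E'
def wz(d,uv,z):
    R,t,c,f=d["R"],d["t"],d["c"],float(d["f"]); p=np.array(uv,float)-c; r=np.hypot(*p); th=r/f
    v=R.T@np.r_[p/r*np.sin(th),np.cos(th)]; C=-R.T@t
    return (C+v*(z-C[2])/v[2])[:2]
an=lambda v:(v.round(4),round(np.degrees(np.arctan2(v[1],v[0])),1),round(np.linalg.norm(v)*1e3,1))
E
python3 - <<'E'
from h import *
d=np.load("w1.npz")
n=wz(d,(262,150),.128);t=wz(d,(259,211),.128);print("nose,tail",n,t,an(n-t),"mid",(n+t)/2)
print("grip",wz(d,(261.6,182.7),.118),"grip(128) tail",)
rb=[wz(d,p,.063) for p in ((201,68),(285.5,142),(356,212))]; print("ribs",rb,an(rb[0]-rb[2]))
ax=np.array([.5225,.010]); print(an(rb[1]-ax))
im=d["im"][...,::-1]; c=im[125:230,190:320]; cv2.imwrite("pics/w1c.png",cv2.resize(c,None,fx=5,fy=5,interpolation=2))
E
```

```text
nose,tail [0.55272597 0.02465704] [ 0.50217103 -0.00525994] (array([0.0506, 0.0299]), np.float64(30.6), np.float64(58.7)) mid [0.5274485  0.00969855]
grip [0.52450163 0.00634154] grip(128) tail
ribs [array([0.58393095, 0.12275144]), array([5.64732471e-01, 1.36341790e-04]), array([ 0.54320106, -0.12220453])] (array([0.0407, 0.245 ]), np.float64(80.6), np.float64(248.3))
(array([ 0.0422, -0.0099]), np.float64(-13.1), np.float64(43.4))
```

View pics/w1c.png

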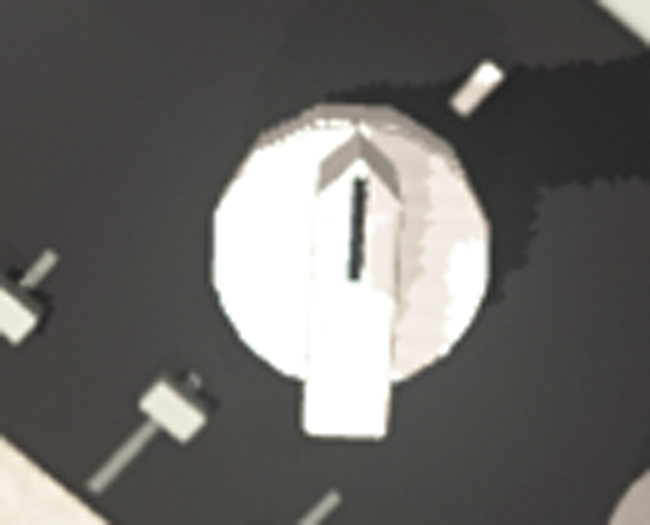

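servo_tool([
  [0.007,-0.013,-0.3,0,0,-0.014,0],
  [0.007,-0.013,-0.6,0,0,-0.014,0],
  [0.007,-0.013,-0.85,0,0,-0.014,0],
  [0.007,-0.013,-0.967,0,0,-0.014,0],
  [0.007,-0.013,-0.967,0,0,-0.014,0.3],
  [0.007,-0.013,-0.967,0,0,-0.014,0.6],
  [0.007,-0.013,-0.967,0,0,-0.014,1],
  [0.007,-0.013,-0.967,0,0,-0.014,1],
  [0.007,-0.013,-0.967,0,0,-0.014,1],
  [0.007,-0.013,-0.967,0,0,-0.014,1],
], newtons=30)

```text
time: 3.45
tool_pos: [0.5246, 0.0085, 0.1028]
tcp_rot: [3.03, 0.825, 0.004]
wrist_force: [0.7, 0.0, 5.1]
width: 0.181
grip_force: 35.9
```

servo_tool([
  [0,0,0,0,0,-0.03,1],
  [0,0,0,0,0,-0.06,1],
  [0,0,0,0,0,-0.09,1],
  [0,0,0,0,0,-0.12,1],
  [0,0,0,0,0,-0.15,1],
  [0,0,0,0,0,-0.18,1],
  [0,0,0,0,0,-0.21,1],
  [0,0,0,0,0,-0.228,1],
  [0,0,0,0,0,-0.228,1],
  [0,0,0,0,0,-0.228,1],
])

```text
time: 4.45
tool_pos: [0.5231, 0.0086, 0.1011]
tcp_rot: [3.128, -0.287, -0.0]
wrist_force: [-0.0, -0.3, -0.2]
width: 0.182
grip_force: 35.1
```

servo_tool([
  [0,0,-0.02,0,0,0,1],
  [0,0,-0.04,0,0,0,1],
  [0,0,-0.06,0,0,0,1],
  [0,0,-0.06,0,0,0,1],
])

```text
time: 4.85
tool_pos: [0.5227, 0.0086, 0.0914]
tcp_rot: [3.128, -0.289, -0.002]
wrist_force: [-0.7, 0.4, -1.1]
width: 0.182
grip_force: 35.1
```

servo_tool([
  [0,0,-0.01,0,0,0,1],
  [0,0,-0.02,0,0,0,1],
  [0,0,-0.03,0,0,0,1],
  [0,0,-0.03,0,0,0,1],
])

```text
time: 5.25
tool_pos: [0.5235, 0.0085, 0.0907]
tcp_rot: [3.128, -0.289, -0.001]
wrist_force: [-8.1, -0.8, 18.5]
width: 0.18
grip_force: 37.9
```

```bash
python3 - <<'E'
from h import *
s=bot.read_state();print(s["time"],s["tool_pos"],s["wrist_force"],s["torque"])
i=bot.camera_info("scene");im=bot.read_camera("scene");im2=bot.read_camera("side")
a=cv2.resize(im[150:270,215:385],(425,300),interpolation=2);b=cv2.resize(im2[135:240,205:335],(371,300),interpolation=2)
cv2.imwrite("pics/c2.png",np.hstack([a,b])[...,::-1])
E
```

```text
5.25 [0.52345971 0.00852058 0.09074674] [-8.09207376 -0.79101229 18.49285494] [-2.32728994e-04  1.58353105e+00  1.01928460e-02]
```

View pics/c2.png

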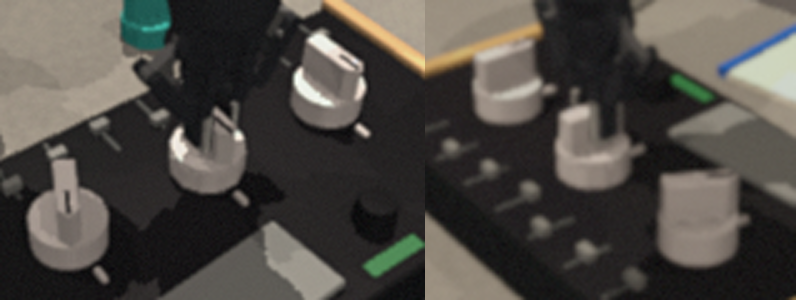

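The knob bottomed out after about 12 mm of travel and looks seated, with its skirt on the console at crop (207,160). I'll ease off the push, open, retreat and check.

servo_tool([
  [0,0,0.022,0,0,0,1],
  [0,0,0.022,0,0,0,1],
  [0,0,0.022,0,0,0,0.5],
  [0,0,0.022,0,0,0,0],
  [0,0,0.022,0,0,0,0],
  [0,0,0.022,0,0,0,0],
  [0,0,0.022,0,0,0,0],
  [0,0,0.25,0,0,0,0],
  [0,0,0.55,0,0,0,0],
  [0,0,0.85,0,0,0,0],
  [0,0,1.0,0,0,0,0],
  [0,0,1.0,0,0,0,0],
  [0,0,1.0,0,0,0,0],
  [0,0,1.0,0,0,0,0],
])

```text
time: 6.75
tool_pos: [0.5221, 0.0086, 0.2358]
tcp_rot: [3.128, -0.289, -0.005]
wrist_force: [-0.1, -0.0, 0.2]
width: 0.998
grip_force: 0.0
```

```bash
python3 - <<'E'
from h import *
i=bot.camera_info("wrist");im=bot.read_camera("wrist")
np.savez("w2.npz",im=im,R=i["R"],t=i["t"],c=[i["cx"],i["cy"]],f=192/np.tan(np.radians(i["vertical_fov"]/2)))
s1=bot.read_camera("scene");s2=bot.read_camera("side")
c=cv2.resize(im[100:240,180:340],(800,700),interpolation=2)[:600]
cv2.imwrite("pics/w2c.png",c[...,::-1])
a=cv2.resize(s1[150:270,215:385],(425,300),interpolation=2);b=cv2.resize(s2[135:240,205:335],(371,300),interpolation=2)
cv2.imwrite("pics/c3.png",np.hstack([a,b])[...,::-1])
E
```

```text
(no output)
```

View pics/w2c.png

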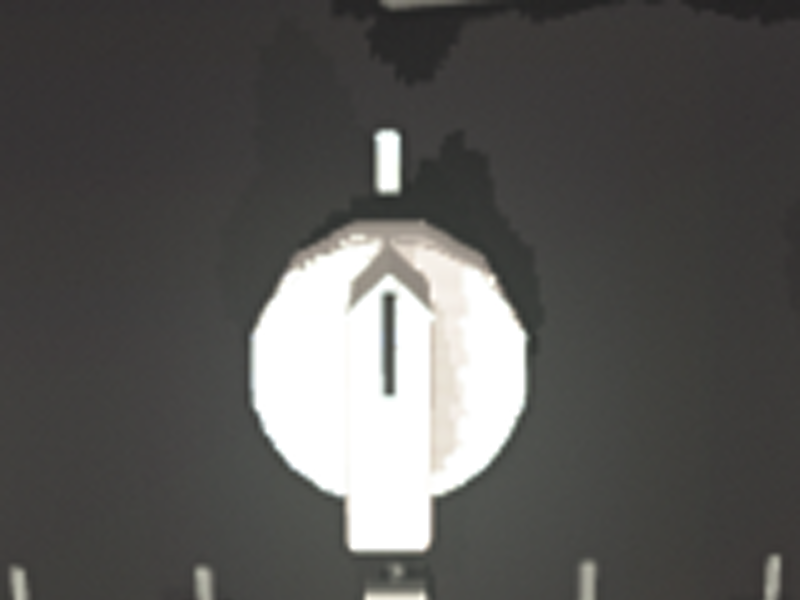

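View pics/c3.png

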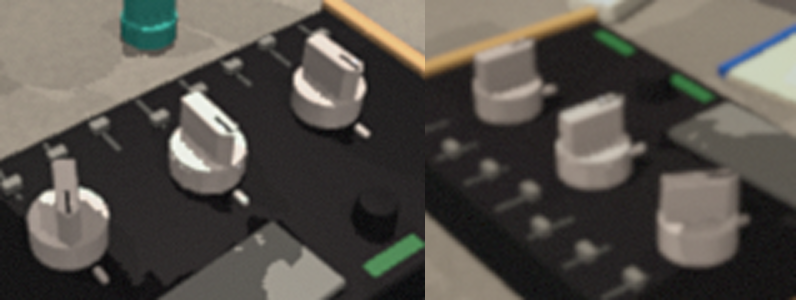

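The wrist crop shows the nose line at column 389 in line with the rib at column 388. The scene and side crops show the middle knob flat on the console with no gap or brass showing, and the other two knobs look unchanged.

```bash
python3 -c "
from workcell import bot
print(bot.finish_job())"
```

```text
the job is handed in; nothing more can be done
None
```

The middle knob is turned clockwise, dropped fully home with its nose at its rib, and released. The other two knobs look unmoved, and the job was handed in at about 7 s of the 32 s allowed.

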